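# Photograph a reagent bottle on the copy stand

## Robot

A 6-joint arm with a two-finger parallel gripper is mounted at the origin on a cart in front of the work surface, level with it; the furniture and walls round the work are solid. World frame = base frame: x ahead of the robot, y to its left, z up, the work surface at z = 0. Lengths are in m, angles in rad, forces in N, time in s.
With the tool pointing down it reaches from about 0.375 to 0.975 m from the base axis. Payload 3.8 kg.
Tool frame: the origin (TCP) lies midway between the tips of the shut fingers; the grasp point (between the pads) lies 19 mm behind it (tcp_to_grasp is the distance from the TCP to the grasp point, in m); z points along the fingers, y is the line along which they close (so a half turn about z gives the same grasp; the last joint's range is limited). The gripper opens to 85 mm and grips with 20 to 120 N. Pads are 22 mm wide; open, the fingers measure 114 mm over their backs; the gripper's body (76 mm by 85 mm) begins 54 mm behind the grasp point. The pads swing forward as they close: fully open they stand 13 mm farther back than shut.
Start: joints at [1.097, 0.264, 1.604, -0, 1.274, -0.037], TCP at [0.286, 0.612, 0.231] pointing down, gripper open.
Joint ranges: [-2.63, 2.63], [-0.94, 2.18], [0.31, 2.57], [-1.31, 4.45], [0, 2.66], [-2.55, 2.55]. Speed limits (rad/s): [2.57, 2.57, 3.14, 3.14, 3.14, 3.14].

## Interface

Orientations are given as [roll, pitch, yaw] about the fixed x, y, z axes, in that order (R = Rz(yaw) Ry(pitch) Rx(roll)).
In Python, from workcell import move_ptp, movel, goto_joints, grip, sleep, inverse_kinematics, sense, capture, get_calibration, Unreachable, close_job, tcp_to_grasp gives the robot as it stands. Calls block until the motion is done:
- move_ptp(position, orientation): joint-space move of the TCP to a pose.
- movel(position, attitude=None, feed=0.15, force_limit=None): straight line of the TCP; attitude=None keeps the orientation; feed is the mean speed in m/s. With force_limit (N) it stops when the force on the tool has changed by that much, and returns True; else False.
- goto_joints(angles): joint-space move.
- grip(opening, newtons=None): opening from 0.0 (shut) to 1.0 (fully open); newtons is the grip in N (None keeps the last); returns when the fingers have stopped.
- sleep(seconds).
- inverse_kinematics(position, orientation): joint angles nearest the present ones, or None.
- sense(): the state.
- capture(name): name is "scene" or "side" or "wrist"; returns (picture, depth): 400x640x3 uint8, red, green, blue; 400x640 float32, m along the optical axis (not along the pixel's ray), 0 where there is no reading.
- get_calibration(name): a dict with "mtx" (3x3 intrinsics, pixels), "rvec" (rotation vector, rad) and "tvec" (3), from world to camera coordinates, as OpenCV has them; the wrist camera has in their place "mount" (4x4, takes a point from camera to tool coordinates, whose origin is the TCP and whose axes are the flange's). Camera axes: x right, y down, z forward; pixel columns grow to the right and rows downward; lengths in m; the calibration is good to about 2 mm. A picture is of the moment at which its call begins: read the wrist's pose just before it. get_calibration takes no time and is no camera call.
A pose or a line that the arm cannot do raises Unreachable and nothing moves.
- close_job(): hands the job in; it is judged then, once.
The state is a dict: "t": time; "joint_pos": joint angles; "joint_vel": joint speeds; "tau": joint torques, N m; "tcp_pos": TCP position; "tool_rot": TCP orientation; "contact_force": force on the tool from outside, world axes, zero at the start; "wrist_torque": the same for the moment, N m; "gripper_width": opening from 0.0 (shut) to 1.0 (fully open); "grasp_force": force on a finger pad.
Only numpy, scipy, OpenCV 4.12 (cv2) and the standard library are available. Lean on these libraries where they do the work, as an engineer would, in place of code of your own. Each camera call takes 0.05 s, during which the arm holds its last target. There are 200 camera calls.

## Task

Take the small reagent bottle's record photo: keeping it upright, stand it wholly on the round pad under the camera of the photo stand. Only once it stands there released, swing the stand's sprung advance lever right round to its stop and let it spring all the way back, then press the shutter pedal down to its stop and let it come up again. Leave the large bottle, the petri dish and the tape roll where they are.

Things in the scene. Friction and masses are not known exactly. Their poses are not given: they have to be found in the camera images.
- small_bottle: The smaller of two white reagent bottles, round, upright, 56 mm across and 100 mm high with a narrower screw cap (fixed on), 0.1 to 0.21 kg. Origin: centre of the underside; z up. Straight-walled up to about 60 mm. It starts on the worktop left of the stand, nearer to it or farther than the large bottle.
- large_bottle: The larger white reagent bottle, 68 mm across, 120 mm high; a bystander. Origin: centre of the underside. (Overhead, from 650 mm above the worktop up, two open cabinet doors stick out toward the robot to x = 0.28 m, one along y = 0.56 m, one along y = -0.28 to -0.37 m: keep elbow and wrist between them.)
- petri_dish: Closed round petri dish, 90 mm across, 15 mm high, lying flat left of the bottles; a bystander. Origin: centre of the underside.
- tape: Roll of label tape, 84 mm across, 19 mm high, lying flat on the worktop far right of the stand (the one nearer the robot if two are in view); a bystander. Origin: centre of the underside.
- stand: Photo stand, fixed: grey base plate 12 mm thick, reaching 115 mm before (-x), 110 mm behind (+x), 210 mm left (+y) and 115 mm right (-y) of its origin. Origin: on the worktop below camera and pad; own x points away from the robot (turned up to 0.2 rad), y left, z up. A 28 mm column, 317 mm high, stands at y = -90 mm, right of the pad; lever unit and pedal lie at the left, lever behind.
- lens (a point): Centre of the camera lens's lower face, 204 mm above the worktop, straight above the pad. Barrel 25 mm in radius, z 204 to 240 mm; above it the camera body, 90 mm (x) by 70 mm (y), z 238 to 297 mm. A gripper pointing straight down has no room over the pad: reach in from the open left side (+y), the tool leaning over to the left 30 to 45 degrees from vertical.
- pad_top (a point): Centre of the top face of the round black rubber pad (84 mm across, 4 mm high), 16 mm above the worktop, on the base plate under the camera. Axes as the stand's.
- lever_pin (a point): Centre of the top end of the lever's upright white pin: 12 mm across, 42 mm high, free all round and from above, its top 104 mm above the worktop. The pin stands on the tip of the flat steel advance lever (lever's top face 64 mm above the worktop), 60 mm from the pivot. Moves with the lever.
- lever_pivot (a point): Point on the lever's upright pivot axis, at the height of the pin's top (104 mm above the worktop); the axis is that of the round grey housing, 68 mm across, top 52 mm above the worktop. Fixed to the stand.
- advance_lever (a joint): Angle of the advance lever, rad: 0 at rest (pointing away from the robot, 0.25 rad to the right of the stand's x), growing counterclockwise seen from above: the pin swings to the left; 1.3 at the stop. The spring pulls it back to 0 (0.8 N at the pin at rest, 4 N at the stop); let go, it returns by itself within about 1 s.
- shutter_pedal (a joint): Angle of the shutter pedal, rad: 0 at rest (up), 0.25 pressed fully to its stop. A steel plate 50 mm wide and 85 mm long, hinged at its far (+x) end; its near end stands up by 0.25 rad and goes down. Pressed on its rubber pad it takes about 2.5 N to start and 8.5 N at the stop; it comes up by itself.
- pedal_pad (a point): Centre of the top face of the rubber pad on the pedal (40 by 44 mm), 58 mm from the hinge and about 49 mm above the worktop at rest; goes down about 14 mm to the stop. Moves with the pedal.
Mind the look-alikes: they are no part of the job. Leave any black or blue look-alike of the small_bottle alone.

How it is judged:
On the way, in this order (a step that is already met when the one before it is completed fails the run):
1. the small bottle stands upright and released on the pad (horizontal distance between small_bottle and pad_top below 0.014 m and z of small_bottle in the frame of pad_top between -0.004 and 0.004 m and angle between small_bottle's own z axis and vertical below 0.08 rad and linear speed of small_bottle below 0.01 m/s and contact force between the fingers and small_bottle below 0.05 N), for 0.2 s.
2. the lever is swung to its stop (1.22 rad or more) (value of joint advance_lever above 1.22 rad and horizontal distance between small_bottle and pad_top below 0.014 m and z of small_bottle in the frame of pad_top between -0.004 and 0.004 m and angle between small_bottle's own z axis and vertical below 0.08 rad), for 0.1 s.
3. the lever has sprung back to rest (value of joint advance_lever below 0.08 rad), for 0.1 s.
4. the pedal is pressed to its stop (0.22 rad or more) with the lever at rest (value of joint shutter_pedal above 0.22 rad and value of joint advance_lever below 0.08 rad and horizontal distance between small_bottle and pad_top below 0.014 m and z of small_bottle in the frame of pad_top between -0.004 and 0.004 m and angle between small_bottle's own z axis and vertical below 0.08 rad), for 0.1 s.
At the end, for the whole second after the job is handed in: The small bottle stands upright (within 0.08 rad), at rest and released on the pad, its centre within 14 mm of the pad's centre; the lever is back at rest (under 0.08 rad) and the pedal is up (under 0.03 rad) (all of step 1 and value of joint advance_lever below 0.08 rad and value of joint shutter_pedal below 0.03 rad); the robot touches nothing.
It fails at once if the lever or the pedal is worked (past about half its travel) while the small bottle is not standing on the pad ((value of joint advance_lever above 0.6 rad or value of joint shutter_pedal above 0.13 rad) and not (horizontal distance between small_bottle and pad_top below 0.016 m and z of small_bottle in the frame of pad_top below 0.006 m)).
It fails at once if the large bottle, the petri dish or the tape roll is moved by more than 20 mm (distance of any of large_bottle, petri_dish, tape from where it was at the start of the episode above 0.02 m).
It fails at once if the small bottle is tipped past 0.6 rad (angle between small_bottle's own z axis and vertical above 0.6 rad).
It also fails if it takes over 64 s, if anything falls off the work surface, if the arm or the gripper's body presses on something with over 40 N, if the wrist force passes 120 N, or if a joint passes its speed limit or range.

## Working session

There is one attempt and no reset: what is moved stays moved. The work goes in short steps, each a Python script; the robot and the scene stay as the last script left them, time stands still between calls to the robot, and variables do not carry over. Pictures are saved under pics/ and viewed, at most 10 in all, crops included, and the job is handed in when it is done.

```bash
mkdir -p pics; ls; cat > h.py <<'E'
import numpy as np, cv2
from workcell import *
from scipy.spatial.transform import Rotation as Ro
def cam(n):
    c=get_calibration(n); R=cv2.Rodrigues(np.array(c['rvec'],float))[0]; return np.array(c['mtx']),R,np.array(c['tvec'],float).ravel()
def world(n,d):
    K,R,t=cam(n); v,u=np.mgrid[:400,:640]
    P=np.stack([(u-K[0,2])/K[0,0]*d,(v-K[1,2])/K[1,1]*d,d],-1)
    return (P-t)@R
def proj(n,p):
    K,R,t=cam(n); q=K@(R@np.array(p)+t); return q[:2]/q[2]
E
python3 - <<'E'
from h import *
for n in('scene','side','wrist'):
    p,d=capture(n); cv2.imwrite(f'pics/{n}0.png',p[...,::-1]); np.save(f'pics/{n}0.npy',d)
    print(n,get_calibration(n), (d>0).mean())
    if n!='wrist':
        K,R,t=cam(n); print('pos',-R.T@t)
print(sense()); print(tcp_to_grasp)
a=np.vstack([cv2.imread('pics/scene0.png'),cv2.imread('pics/side0.png')])
E
```

```text
pics
scene {'mtx': array([[511.43462156,   0.        , 321.98850846],
       [  0.        , 511.43462156, 197.70117934],
       [  0.        ,   0.        ,   1.        ]]), 'rvec': array([ 2.19627724, -0.76008134,  0.33215733]), 'tvec': array([-0.40367997,  0.32548336,  1.77111446])} 0.9958359375
pos [-0.35484387 -1.12205594  1.42155536]
side {'mtx': array([[439.25504416,   0.        , 314.16273184],
       [  0.        , 439.25504416, 196.99962885],
       [  0.        ,   0.        ,   1.        ]]), 'rvec': array([ 1.11459921, -2.1901162 ,  1.135034  ]), 'tvec': array([0.30876243, 0.34636681, 1.46800378])} 0.995875
pos [-0.64445973  0.82763499  1.12695664]
wrist {'mtx': array([[325.21524422,   0.        , 321.02125571],
       [  0.        , 325.21524422, 196.93093159],
       [  0.        ,   0.        ,   1.        ]]), 'mount': array([[ 6.76196097e-04, -9.63696011e-01, -2.67001014e-01,
         6.62079542e-02],
       [ 9.99999739e-01,  5.83548059e-04,  4.26339142e-04,
         3.02091810e-04],
       [-2.55053407e-04, -2.67001233e-01,  9.63696154e-01,
        -1.42764473e-01],
       [ 0.00000000e+00,  0.00000000e+00,  0.00000000e+00,
         1.00000000e+00]])} 0.996015625
{'t': 0.15, 'joint_pos': array([ 1.09708875e+00,  2.64599132e-01,  1.60504878e+00, -1.36491356e-05,
        1.27370393e+00, -3.68998690e-02]), 'joint_vel': array([-0.00029776, -0.00359069, -0.00472722, -0.00049942, -0.00212943,
       -0.00076808]), 'tau': array([-6.56660859e-05, -5.15903556e+01, -3.67958987e+01, -3.85509020e-05,
        8.03342031e-03, -1.31043856e-05]), 'tcp_pos': array([0.28530753, 0.61111944, 0.23024143]), 'tool_rot': array([-3.13983419e+00, -5.18636214e-05,  2.70478891e+00]), 'contact_force': array([-0.54404651,  0.36246914, -0.17602234]), 'wrist_torque': array([-0.06910712,  0.02620453,  0.071931  ]), 'grasp_force': 0.0, 'gripper_width': 1.0014244751051233}
0.0187
```

View pics/scene0.png

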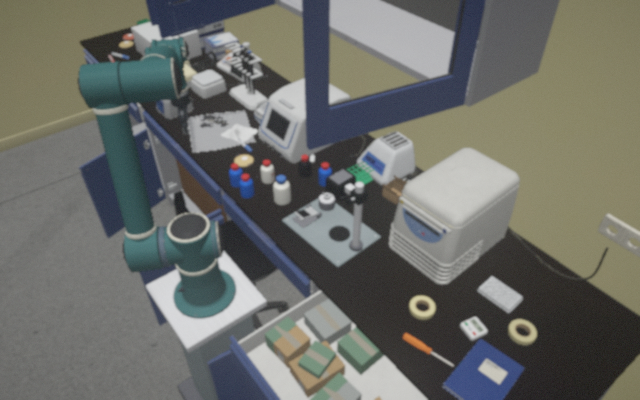

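View pics/side0.png

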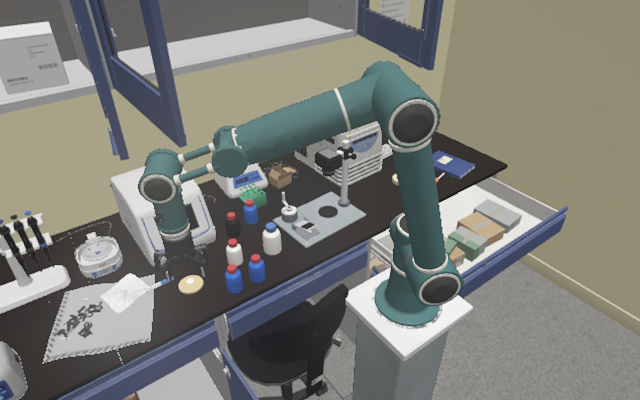

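Scene view: the white bottles are at (267,172), red cap, and (282,190), blue cap. In the side view they are at (234,252) and (272,238). Blue and black look-alikes are at side (234,278), (257,268), (250,212) and (232,225). The red-capped white one looks smaller, so I'll measure both and confirm it in an enlarged crop.

```bash
python3 - <<'E'
from h import *
s=cv2.imread('pics/scene0.png')[140:270,220:390]; t=cv2.imread('pics/side0.png')[180:300,170:380]
s=cv2.resize(s,(392,300),interpolation=cv2.INTER_CUBIC); 
t=cv2.resize(t,None,fx=3.8,fy=3.8,interpolation=cv2.INTER_CUBIC)
cv2.imwrite('pics/c1.png',t)
s=cv2.resize(cv2.imread('pics/scene0.png')[145:270,225:390],None,fx=4.7,fy=4.7,interpolation=cv2.INTER_CUBIC); cv2.imwrite('pics/c2.png',s)
for n,px in(('scene',[(267,172),(282,190),(340,234),(327,200)]),('side',[(234,252),(272,238),(328,212)])):
    d=np.load(f'pics/{n}0.npy'); W=world(n,d); im=cv2.imread(f'pics/{n}0.png')
    for u,v in px: print(n,u,v,W[v,u].round(4))
    # table height & white bottle clusters
    white=(im.min(2)>130)&(W[...,2]>.02)&(W[...,2]<.2)&(W[...,0]>.3)&(W[...,0]<.9)&(abs(W[...,1]-.3)<.5)
    k,l,st,ce=cv2.connectedComponentsWithStats(white.astype('uint8'))
    for i in range(1,k):
        if st[i,4]>25:
            q=W[l==i]; print(n,'white',ce[i].round(),st[i,4],'med',np.median(q,0).round(3),'lo',np.percentile(q,3,axis=0).round(3),'hi',np.percentile(q,97,axis=0).round(3))
E
```

```text
scene 267 172 [0.4939 0.3533 0.0603]
scene 282 190 [0.462  0.1934 0.0854]
scene 340 234 [ 0.5331 -0.0855  0.0142]
scene 327 200 [0.5848 0.0595 0.0576]
scene white [280. 133.] 1009 med [0.649 0.453 0.107] lo [0.623 0.382 0.047] hi [0.721 0.778 0.197]
scene white [234. 132.] 44 med [0.555 0.742 0.026] lo [0.536 0.718 0.02 ] hi [0.579 0.775 0.035]
scene white [377. 170.] 385 med [0.87  0.055 0.05 ] lo [0.847 0.013 0.026] hi [0.899 0.192 0.098]
scene white [266. 172.] 143 med [0.491 0.358 0.06 ] lo [0.476 0.343 0.024] hi [0.521 0.38  0.081]
scene white [281. 191.] 257 med [0.464 0.207 0.071] lo [0.445 0.193 0.024] hi [0.499 0.24  0.097]
scene white [326. 198.] 143 med [0.587 0.069 0.057] lo [0.562 0.045 0.048] hi [0.615 0.102 0.071]
scene white [311. 211.] 85 med [0.511 0.064 0.035] lo [0.491 0.04  0.024] hi [0.531 0.1   0.043]
scene white [300. 216.] 41 med [0.451 0.064 0.048] lo [0.443 0.04  0.02 ] hi [0.472 0.091 0.058]
scene white [355. 229.] 198 med [ 0.528 -0.175  0.113] lo [ 0.523 -0.183  0.036] hi [ 0.54  -0.159  0.193]
side 234 252 [0.487  0.3829 0.0691]
side 272 238 [0.454  0.2
[... 425 characters left out ...]
hi [0.693 0.469 0.196]
side white [145. 234.] 997 med [0.674 0.629 0.134] lo [0.634 0.583 0.038] hi [0.869 0.643 0.196]
side white [305. 227.] 191 med [0.484 0.077 0.035] lo [0.446 0.04  0.021] hi [0.534 0.103 0.055]
side white [272. 240.] 341 med [0.462 0.242 0.07 ] lo [0.449 0.205 0.024] hi [0.495 0.261 0.096]
side white [104. 251.] 918 med [0.786 0.76  0.061] lo [0.719 0.714 0.029] hi [0.868 0.798 0.112]
side white [234. 253.] 236 med [0.491 0.382 0.06 ] lo [0.48  0.354 0.024] hi [0.517 0.4   0.081]
side white [163. 260.] 28 med [0.63  0.597 0.044] lo [0.625 0.589 0.024] hi [0.638 0.605 0.059]
side white [127. 294.] 136 med [0.555 0.752 0.026] lo [0.54  0.727 0.021] hi [0.582 0.777 0.038]
```

View pics/c1.png

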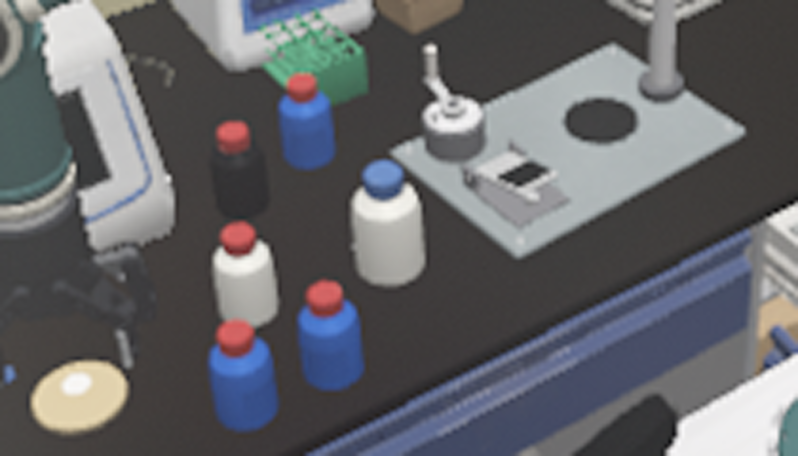

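View pics/c2.png

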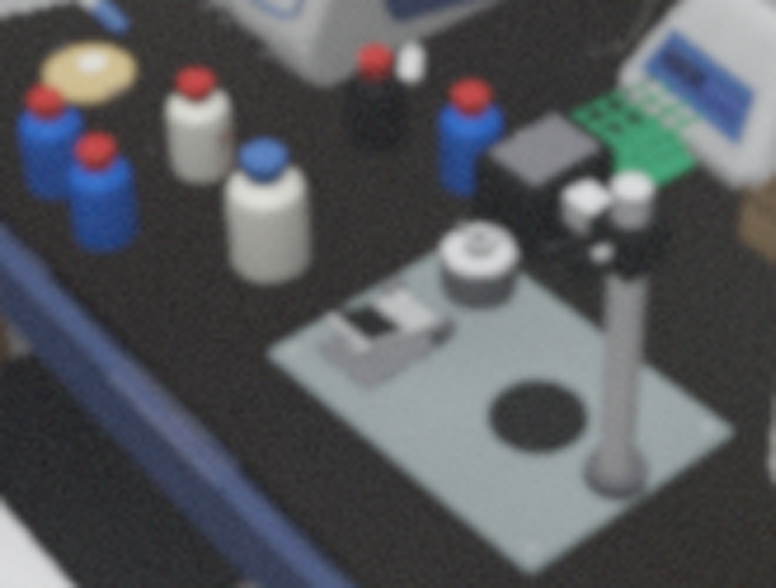

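The small bottle is the white red-capped one, scene (267,172) and side (234,252). It is clearly smaller than the blue-capped white one, and the other red-capped bottles are blue or black. The crops show the pad at scene c2 (538,416) and side c1 (601,120), the housing, the pin at c1 (431,60), the pedal pad, and the plate corners. Next: triangulate.

```bash
python3 - <<'E'
from h import *
from scipy.optimize import least_squares
S=lambda u,v:('scene',u/4.7+225,v/4.7+145)
D=lambda u,v:('side',u/3.8+170,v/3.8+180)
def ray(n,u,v):
    K,R,t=cam(n); r=R.T@np.linalg.inv(K)@[u+0,v+0,1]; return -R.T@t,r/np.linalg.norm(r)
def plane(c,z): o,r=ray(*c); return o+r*(z-o[2])/r[2]
def tri(a,b):
    A=np.zeros((3,3));B=np.zeros(3);L=[]
    for c in(a,b):
        o,r=ray(*c);M=np.eye(3)-np.outer(r,r);A+=M;B+=M@o;L.append((o,M))
    x=np.linalg.solve(A,B); return x,[np.linalg.norm(M@(x-o)) for o,M in L]
for nm,a,b in(('pad',S(538,416),D(601,120)),('cornL',S(268,353),D(520,255)),('smallcap',S(197,78),D(239,231)),('largecap',S(264,152),D(383,174)),('pedalpad',S(370,320),D(527,174)),('housing',S(480,246),D(453,114)),):
    print(nm,*tri(a,b))
for nm,c in(('front-left S',S(268,353)),('front-left D',D(520,255)),('front-right S',S(533,573)),('front-right D',D(745,130)),('back-right S',S(733,430)),('backright D',D(613,45)),('backleft D',D(393,152))): print(nm,plane(c,.012).round(4))
print('pin D',plane(D(431,47),.104))
for c in(S(538,416),D(601,120)): print('pad',plane(c,.016))
P={};
for n in('scene','side'):
    d=np.load(f'pics/{n}0.npy'); W=world(n,d); im=cv2.imread(f'pics/{n}0.png').astype(int)
    # bottles
    for nm,g,r in(('small',(.50,.37),.028),('large',(.475,.22),.034)):
        m=(np.hypot(W[...,0]-g[0],W[...,1]-g[1])<.05)&(W[...,2]>.015)&(W[...,2]<.055)&(im.min(2)>90)
        q=W[m][:,:2]; P.setdefault(nm,[]).append(q)
        f=least_squares(lambda c:np.hypot(*(q-c).T)-r,g,loss='soft_l1',f_scale=.003); print(n,nm,len(q),f.x.round(4))
    # pad: dark pixels
    m=(np.hypot(W[...,0]-.53,W[...,1]+.08)<.06)&(W[...,2]<.035)&(im.max(2)<75)
    v,u=np.nonzero(m); q=np.array([plane((n,a,b),.016) for a,b in zip(u,v)]); print(n,'pad',len(q),q.mean(0).round(4),q.min(0),q.max(0), 'zdepth',np.median(W[m][:,2]))
    m=(np.hypot(W[...,0]-.59,W[...,1]-.07)<.09)&(W[...,2]>.075)&(W[...,2]<.13); print(n,'pin',m.sum(),np.median(W[m],0),np.percentile(W[m],95,axis=0) if m.any() else 0)
    m=(np.hypot(W[...,0]-.53,W[...,1]+.08)<.09)&(W[...,2]>.25)&(W[...,2]<.31); print(n,'cam',m.sum(),np.median(W[m],0),np.percentile(W[m],5,axis=0),np.percentile(W[m],95,axis=0))
for nm,g,r in(('small',(.50,.37),.028),('large',(.475,.22),.034)):
    q=np.vstack(P[nm]); print(nm,least_squares(lambda c:np.hypot(*(q-c).T)-r,g,loss='soft_l1',f_scale=.003).x)
E
```

```text
pad [ 0.5363542  -0.07967376  0.01230714] [np.float64(0.0017199634381806412), np.float64(0.0017199634381805662)]
cornL [0.40731255 0.12033928 0.00929849] [np.float64(0.001906086157213216), np.float64(0.0019060861572131817)]
smallcap [0.5094157  0.37114894 0.09895415] [np.float64(0.001224171229370281), np.float64(0.0012241712293701468)]
largecap [0.48384166 0.22761828 0.11731203] [np.float64(0.00015840344147753332), np.float64(0.00015840344147747764)]
pedalpad [0.47373323 0.0656798  0.0466979 ] [np.float64(8.854049298947081e-05), np.float64(8.854049298942312e-05)]
housing [0.59821258 0.07534794 0.05368964] [np.float64(0.00034383641272634977), np.float64(0.0003438364127263859)]
front-left S [0.4038 0.1166 0.012 ]
front-left D [0.4073 0.1217 0.012 ]
front-right S [ 0.4256 -0.2069  0.012 ]
front-right D [ 0.4297 -0.1969  0.012 ]
back-right S [ 0.6483 -0.1907  0.012 ]
backright D [ 0.649  -0.1818  0.012 ]
backleft D [0.6277 0.1365 0.012 ]
pin D [0.6576647  0.06287097 0.104     ]
pad [ 0.53205242 -0.08355718  0.016     ]
pad [ 0.53487018 -0.07718699  0.016     ]
scene small 96 [0.504  0.37
[... 153 characters left out ...]
depth 0.016045764646989917
scene pin 0 [nan nan nan] 0
scene cam 656 [ 0.51940498 -0.09961844  0.28933344] [ 0.48643636 -0.15505653  0.25707144] [ 0.5677699  -0.05396007  0.298927  ]
side small 131 [0.5109 0.3729]
side large 145 [0.4853 0.2268]
side pad 154 [ 0.5381 -0.076   0.016 ] [ 0.50087487 -0.11360801  0.016     ] [ 0.57410303 -0.03876525  0.016     ] zdepth 0.01916733335970907
side pin 23 [0.652021   0.06770543 0.09157625] [0.65894057 0.0796891  0.10935008]
side cam 609 [ 0.52267957 -0.07553404  0.28623904] [ 0.49147737 -0.16044914  0.25459802] [ 0.56997558 -0.04247033  0.3015157 ]
small [0.50931939 0.37293229]
large [0.48338648 0.22705808]
  return _methods._mean(a, axis=axis, dtype=dtype,
  ret = um.true_divide(
```

```bash
cat >> h.py <<'E'
def ori(th,yaw):   # tool leans by th toward local +y (yaw about z), fingers close along local x, wrist camera on the lower side
    s,c=np.sin(th),np.cos(th)
    M=np.array([[0,c,-s],[1,0,0],[0,-s,-c]]).T
    return Ro.from_euler('z',yaw)*Ro.from_matrix(M)
def tcp(g,o): return np.array(g)+tcp_to_grasp*o.as_matrix()[:,2]
rpy=lambda o:o.as_euler('xyz')
def wristworld(s,d):
    c=get_calibration('wrist');K=np.array(c['mtx']);M=np.array(c['mount']);v,u=np.mgrid[:400,:640]
    P=np.stack([(u-K[0,2])/K[0,0]*d,(v-K[1,2])/K[1,1]*d,d],-1)@M[:3,:3].T+M[:3,3]
    return P@Ro.from_euler('xyz',s['tool_rot']).as_matrix().T+s['tcp_pos']
E
python3 - <<'E'
from h import *
d=np.load('pics/side0.npy');W=world('side',d)
for u,v in((234,283),(257,272),(232,231),(250,215),(191,285)): print(u,v,W[v,u].round(3))
for nm,g in(('pick',(.507,.3735,.051)),('pre',(.507,.3735+.08,.051+.09)),('lift',(.507,.3735,.22)),('mid',(.53,.06,.13)),('place',(.535,-.078,.067))):
  for th in(35,42):
    for yaw in(-.4,-.2,.07,.3):
        o=ori(np.radians(th),yaw); q=inverse_kinematics(tcp(g,o),rpy(o)); print(nm,th,yaw,None if q is None else np.round(q,2))
E
```

```text
234 283 [0.367 0.447 0.052]
257 272 [0.365 0.36  0.053]
232 231 [0.634 0.32  0.039]
250 215 [0.667 0.22  0.052]
191 285 [0.491 0.556 0.006]
pick 35 -0.4 [ 0.72  0.7   1.47 -0.25  1.53  1.21]
pick 35 -0.2 [ 0.77  0.68  1.52 -0.33  1.48  1.09]
pick 35 0.07 [ 0.82  0.63  1.6  -0.44  1.38  0.94]
pick 35 0.3 [ 0.85  0.57  1.69 -0.54  1.28  0.81]
pick 42 -0.4 [ 0.74  0.78  1.39 -0.28  1.65  1.22]
pick 42 -0.2 [ 0.79  0.75  1.45 -0.38  1.59  1.11]
pick 42 0.07 [ 0.85  0.69  1.55 -0.5   1.48  0.97]
pick 42 0.3 [ 0.89  0.63  1.65 -0.6   1.37  0.87]
pre 35 -0.4 [ 0.8   0.72  1.27 -0.21  1.73  1.22]
pre 35 -0.2 [ 0.83  0.69  1.31 -0.3   1.68  1.09]
pre 35 0.07 [ 0.88  0.63  1.4  -0.4   1.58  0.91]
pre 35 0.3 [ 0.92  0.58  1.49 -0.49  1.48  0.77]
pre 42 -0.4 [ 0.81  0.79  1.19 -0.25  1.85  1.22]
pre 42 -0.2 [ 0.85  0.76  1.24 -0.35  1.79  1.09]
pre 42 0.07 [ 0.91  0.7   1.34 -0.47  1.68  0.93]
pre 42 0.3 [ 0.95  0.64  1.45 -0.56  1.56  0.8 ]
lift 35 -0.4 [ 0.72  0.55  1.38 -0.26  1.77  1.15]
lift 35 -0.2 [ 0.77  0.52  1.43 -0.34  1.71  1.01]
lift 35 0.07 [ 0.82  0.46  1.51 -0.44  1.61  0.83]
lif
[... 361 characters left out ...]
 [ 0.4   0.25  1.98 -0.62  1.21  0.65]
mid 35 0.3 [ 0.42  0.18  2.07 -0.7   1.09  0.51]
mid 42 -0.4 [ 0.37  0.44  1.78 -0.5   1.5   0.95]
mid 42 -0.2 [ 0.41  0.39  1.85 -0.59  1.41  0.86]
mid 42 0.07 [ 0.46  0.3   1.97 -0.7   1.28  0.74]
mid 42 0.3 [ 0.48  0.23  2.07 -0.8   1.16  0.64]
place 35 -0.4 [ 0.12  0.4   1.91 -0.56  1.21  0.82]
place 35 -0.2 [ 0.14  0.35  1.99 -0.64  1.12  0.72]
place 35 0.07 [ 0.16  0.28  2.1  -0.75  0.99  0.59]
place 35 0.3 [ 0.16  0.21  2.19 -0.85  0.86  0.47]
place 42 -0.4 [ 0.16  0.47  1.88 -0.63  1.3   0.89]
place 42 -0.2 [ 0.19  0.41  1.97 -0.72  1.2   0.82]
place 42 0.07 [ 0.22  0.33  2.09 -0.86  1.06  0.72]
place 42 0.3 [ 0.22  0.25  2.2  -0.99  0.92  0.64]
```

```bash
python3 - <<'E'
from h import *
from scipy.optimize import least_squares
th=np.radians(40); o=ori(th,.07); z=o.as_matrix()[:,2]
g=np.array([.508,.3735,.051])
move_ptp(tcp(g-.13*z+[0,0,.03],o),rpy(o))
for k in(0,1):
    if k: movel(tcp(g-.11*z,o))
    sleep(.2); s=sense(); p,d=capture('wrist'); W=wristworld(s,d)
    cv2.imwrite(f'pics/w{k}.png',p[...,::-1])
    for rng in((.012,.03),(.03,.055),(.012,.055)):
        m=(np.hypot(W[...,0]-g[0],W[...,1]-g[1])<.05)&(W[...,2]>rng[0])&(W[...,2]<rng[1])&(p.min(2)>90)
        q=W[m][:,:2]; f=least_squares(lambda c:np.hypot(*(q-c).T)-.028,g[:2],loss='soft_l1',f_scale=.003); print(m.sum(),f.x.round(4),np.abs(f.fun).mean())
    m=(np.hypot(W[...,0]-g[0],W[...,1]-g[1])<.03)&(W[...,2]>.085)
    print('cap',np.median(W[m],0),np.percentile(W[m],[2,98],axis=0)); print(s['tcp_pos'],s['t'],tcp(g-.11*z,o))
    m=(np.hypot(W[...,0]-g[0],W[...,1]-g[1])<.1)&(W[...,2]<.012); print('table z',np.median(W[m],0))
E
```

```text
841 [0.5108 0.3739] 0.00029258915576175674
1335 [0.5109 0.3738] 0.0003085734576258555
2176 [0.5109 0.3738] 0.00030251097707260135
cap [0.51022399 0.38334991 0.09854965] [[0.49574999 0.36259083 0.08556732]
 [0.52512025 0.39014263 0.10037332]]
[0.50249021 0.44579662 0.16761272] 1.4167 [0.5038953  0.43204279 0.12093986]
table z [ 5.01212256e-01  4.10842611e-01 -1.85853793e-04]
1176 [0.5108 0.3738] 0.00030351903619394566
1933 [0.5108 0.3738] 0.0003302187122938816
3109 [0.5108 0.3738] 0.00032024747855578507
cap [0.51023627 0.38456506 0.09724683] [[0.49583    0.36319389 0.08552857]
 [0.52510333 0.39021898 0.10025623]]
[0.50445314 0.4329226  0.1223678 ] 2.1333 [0.5038953  0.43204279 0.12093986]
table z [ 5.01553678e-01  4.13154007e-01 -1.43631178e-04]
```

View pics/w1.png

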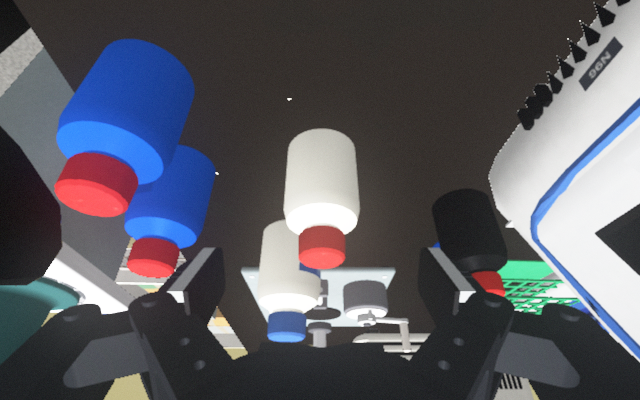

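The wrist view shows the white red-capped bottle centred between the open fingers at (322,190), with the blue and black look-alikes clear to either side. The bottle is at (0.511, 0.374). Next: grasp and lift.

```bash
python3 - <<'E'
from h import *
th=np.radians(40); o=ori(th,.07); g=np.array([.5108,.3738,.051])
print(movel(tcp(g,o),rpy(o),feed=.12,force_limit=12)); s=sense(); print(s['tcp_pos'],tcp(g,o),s['contact_force'])
grip(0.0,40); s=sense(); print(s['gripper_width'],s['grasp_force'],s['tcp_pos'])
movel(s['tcp_pos']+[0,0,.15],feed=.15); sleep(.2); s=sense(); print(s['gripper_width'],s['grasp_force'],s['tcp_pos'],s['contact_force'],s['t'])
p,d=capture('wrist'); W=wristworld(s,d); cv2.imwrite('pics/w2.png',p[...,::-1])
E
```

```text
False
[0.51211403 0.36266508 0.03737785] [0.51164072 0.36180931 0.03667497] [ 0.2141677  -0.79638862  0.10978604]
0.6342850702551324 42.699630504939705 [0.51195446 0.36272662 0.03765606]
0.6292151462199349 42.23235731595196 [0.5115367  0.36233268 0.18636119] [-0.27244307  1.08844182 -1.24428886] 5.0083
```

View pics/w2.png

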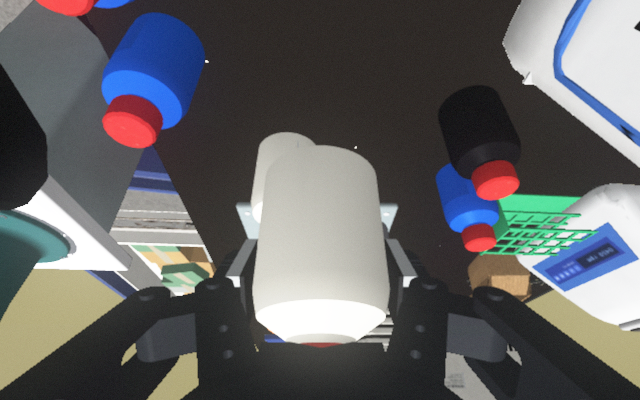

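The bottle is held upright between the pads at (322,230). Next I go over the large bottle to a viewing pose beside the pad, then measure the bottle in the hand and the pad.

```bash
cat >> h.py <<'E'
from scipy.optimize import least_squares
def held(W,p,s,r=.028):
    """axis of held bottle: returns point at z of TCP, tilt dir, rms"""
    t=s['tcp_pos']; g=t-tcp_to_grasp*Ro.from_euler('xyz',s['tool_rot']).as_matrix()[:,2]
    Q=W-g
    m=(np.hypot(Q[...,0],Q[...,1])<.045)&(Q[...,2]<.004)&(Q[...,2]>-.058)&(p.min(2)>100)&(p.max(2).astype(int)-p.min(2)<40)&(np.hypot(Q[...,0],Q[...,1])>.02)
    q=Q[m]
    def f(x):
        a=np.array([x[2],x[3],1]);a/=np.linalg.norm(a); v=q-[x[0],x[1],0]
        return np.linalg.norm(np.cross(v,a),axis=1)-r
    F=least_squares(f,[0,0,0,0],loss='soft_l1',f_scale=.002); x=F.x
    return g,x,m.sum(),np.abs(F.fun).mean(),q[:,2].min()+g[2]
E
python3 - <<'E'
from h import *
th=np.radians(40); o=ori(th,.07)
movel(tcp([.50,.22,.235],o),feed=.25)
movel(tcp([.455,.06,.20],o),feed=.25)
sleep(.3); s=sense(); p,d=capture('wrist'); W=wristworld(s,d); np.savez('pics/v3.npz',p=p,W=W)
print(s['tcp_pos'],tcp([.455,.06,.2],o),s['t']); print(held(W,p,s))
cv2.imwrite('pics/w3.png',p[...,::-1])
m=(np.hypot(W[...,0]-.537,W[...,1]+.078)<.055)&(abs(W[...,2]-.014)<.006)&(p.max(2)<75)
q=W[m]; print('pad',m.sum(),q.mean(0),q.min(0),q.max(0))
v,u=np.nonzero(m); print(u.min(),u.max(),v.min(),v.max())
E
```

```text
[0.45645474 0.04897583 0.18585328] [0.45584072 0.04800931 0.18567497] 6.975
(array([0.45559391, 0.06095981, 0.20018273]), array([ 0.0015252 , -0.00133831, -0.00041274, -0.00095157]), np.int64(12618), np.float64(0.00034093124743835387), np.float64(0.14827757027500083))
pad 2356 [ 0.54379504 -0.06900558  0.01564658] [ 0.50012843 -0.1187604   0.01323722] [ 0.57958461 -0.0351737   0.01733287]
353 423 134 184
```

View pics/w3.png

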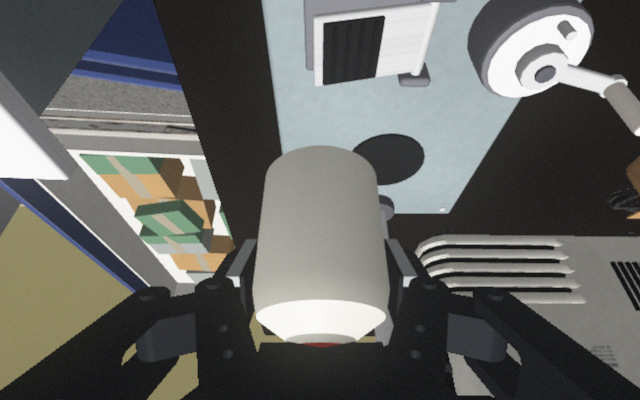

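The pad shows right of the held bottle around (390,158), with the left part hidden; the pedal pad is at (350,50), the housing at (530,50), and the pin at right (710,105). I'll fit the pad edge, housing, pin and pedal from this view.

```bash
python3 - <<'E'
from h import *
z=np.load('pics/v3.npz'); p,W=z['p'],z['W']
m=(np.hypot(W[...,0]-.537,W[...,1]+.078)<.055)&(abs(W[...,2]-.014)<.006)&(p.max(2)<75)
k,l,st,_=cv2.connectedComponentsWithStats(m.astype('uint8')); i=1+st[1:,4].argmax(); m=l==i
er=cv2.erode(m.astype('uint8'),np.ones((3,3))); v,u=np.nonzero(m&(er==0)); q=W[v,u][:,:2]
# keep edge pixels whose neighbourhood isn't the bottle (far from held bottle pixels)
bt=cv2.dilate((W[...,2]>.1).astype('uint8'),np.ones((9,9)))[v,u]==0; q=q[bt]
f=least_squares(lambda c:np.hypot(*(q-c[:2]).T)-c[2],[.537,-.078,.042],loss='soft_l1',f_scale=.002); print('pad',len(q),f.x,np.abs(f.fun).mean())
f=least_squares(lambda c:np.hypot(*(q-c[:2]).T)-.042,[.537,-.078],loss='soft_l1',f_scale=.002); print('pad r fixed',f.x)
m=(np.hypot(W[...,0]-.6,W[...,1]-.075)<.05)&(abs(W[...,2]-.052)<.004); v,u=np.nonzero(m); h=cv2.convexHull(W[m][:,:2].astype(np.float32))[:,0]
f=least_squares(lambda c:np.hypot(*(h-c[:2]).T)-c[2],[.6,.075,.034],loss='soft_l1',f_scale=.002); print('housing',m.sum(),f.x)
m=(np.hypot(W[...,0]-.657,W[...,1]-.065)<.03)&(W[...,2]>.07)&(W[...,2]<.12); print('pin',m.sum(),W[m].mean(0),W[m].min(0),W[m].max(0))
m=(p.max(2)<75)&(np.hypot(W[...,0]-.475,W[...,1]-.066)<.04)&(W[...,2]>.03)&(W[...,2]<.07); q=W[m]; print('pedalpad',m.sum(),q.mean(0),q.min(0),q.max(0))
r=cv2.minAreaRect(q[:,:2].astype(np.float32)); print(r)
E
```

```text
pad 120 [ 0.53820253 -0.07683758  0.04061483] 0.0005575210200145584
pad r fixed [ 0.53687068 -0.07775528]
housing 5402 [0.59807634 0.07735313 0.03312825]
pin 914 [0.65390188 0.06657696 0.08562345] [0.65060077 0.05948834 0.07005276] [0.6612091  0.071787   0.10459308]
pedalpad 3393 [0.47655775 0.07101777 0.04901826] [0.45694259 0.04583058 0.04207403] [0.49719918 0.0918648  0.05485172]
((0.4770832061767578, 0.06871768832206726), (0.03811715543270111, 0.04427250474691391), 3.4927291870117188)
```

```bash
python3 - <<'E'
from h import *
th=np.radians(40); o=ori(th,.07); R=rpy(o)
G=np.array([.5360,-.0760]); c=np.array([-.0006,-.0010,0])
movel(tcp([.532,.06,.13],o)+c,R,feed=.2)
movel(tcp([*G,.115],o)+c,R,feed=.12)
sleep(.2); s=sense(); g=s['tcp_pos']-tcp_to_grasp*Ro.from_euler('xyz',s['tool_rot']).as_matrix()[:,2]; e=[*(G-g[:2]),0]; print(g,e)
st=movel(tcp([*G,.0665],o)+c+e,R,feed=.04,force_limit=5); s=sense(); print(st,s['tcp_pos'],'bottom',s['tcp_pos'][2]-.0377,s['contact_force'])
p,d=capture('wrist'); print(held(wristworld(s,d),p,s))
p,d=capture('side'); cv2.imwrite('pics/s4.png',p[...,::-1]); print(s['t'])
E
```

```text
[ 0.53561203 -0.07642911  0.11503441] [np.float64(0.0003879689240208206), np.float64(0.0004291051825810188), 0]
True [ 0.53627739 -0.08877578  0.05364833] bottom 0.015948326519021394 [-0.186159    1.31861197  5.43763473]
(array([ 0.53545302, -0.07676807,  0.06796005]), array([ 0.00420955, -0.00275577,  0.19304625, -0.11029496]), np.int64(16039), np.float64(0.003181399444621076), np.float64(0.010332097231740889))
10.2833
```

```bash
python3 - <<'E'
from h import *
th=np.radians(40); o=ori(th,.07); R=rpy(o); z=o.as_matrix()[:,2]
grip(1.0); sleep(.3); s=sense(); print(s['gripper_width'],s['grasp_force'],s['contact_force'])
t=s['tcp_pos']; movel(t-.12*z,R,feed=.12)
sleep(.2); s=sense(); p,d=capture('wrist'); W=wristworld(s,d); cv2.imwrite('pics/w5.png',p[...,::-1])
m=(np.hypot(W[...,0]-.5375,W[...,1]+.0773)<.045)&(W[...,2]>.025)&(W[...,2]<.068)&(p.min(2)>90); q=W[m]
def f(x):
    a=np.array([x[2],x[3],1]);a/=np.linalg.norm(a); return np.linalg.norm(np.cross(q-[x[0],x[1],.016],a),axis=1)-.028
F=least_squares(f,[.537,-.077,0,0],loss='soft_l1',f_scale=.002); print(m.sum(),F.x,np.abs(F.fun).mean())
m=(np.hypot(W[...,0]-.5375,W[...,1]+.0773)<.05)&(abs(W[...,2]-.016)<.004)&(p.max(2)<75); q=W[m]; print('pad',m.sum(),q.min(0),q.max(0),q.mean(0))
print(s['t'],s['tcp_pos'])
E
```

```text
0.999684854150069 0.0 [0.30086652 0.31490028 0.16516728]
2870 [ 5.37080003e-01 -7.77243429e-02 -1.63320417e-03 -3.32741179e-04] 0.0003128161491111456
pad 1377 [ 0.49798822 -0.09952425  0.01269493] [ 0.57934768 -0.03573808  0.01792805] [ 0.54531042 -0.05263941  0.01572303]
12.4583 [ 0.52900718 -0.01233747  0.14339604]
```

View pics/w5.png

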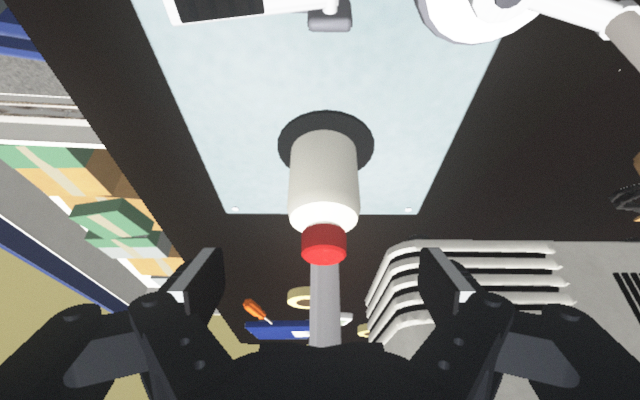

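The bottle stands upright on the pad, red cap at (323,243) with the pad ring visible around it, about 1–2 mm off centre. Next is the lever: shut fingers pointing down push the pin round its arc, then follow it back.

```bash
cat > lever.py <<'E'
from h import *
th=np.radians(40); o=ori(th,.07); R=rpy(o); z=o.as_matrix()[:,2]
piv=np.array([.598,.0775]); r=.060; zt=.075
def pose(phi,gap=0,h=zt):
    tn=np.array([-np.sin(phi),np.cos(phi)]); c=piv+r*np.array([np.cos(phi),np.sin(phi)])-tn*(.017+gap)
    return [*c,h],[np.pi,0,phi+np.pi/2]
f0=-.185
for f in(f0,f0+.65,f0+1.35): 
    q=inverse_kinematics(*pose(f,.012)); print(np.round(q,2)); assert q is not None
s=sense(); movel(s['tcp_pos']-.15*z,R,feed=.2)
grip(0.0,40)
P=pose(f0,.012,.23); move_ptp(*P)
P=pose(f0,.012,.13); movel(*P,feed=.15)
P=pose(f0,.012); print('down',movel(*P,feed=.1,force_limit=8)); s=sense(); print(s['tcp_pos'],P[0],s['contact_force'],s['t'])
E
python3 lever.py
```

```text
[ 0.02  0.35  1.79 -0.    1.    0.21]
[ 0.08  0.38  1.75  0.    1.01 -0.38]
[ 0.15  0.37  1.78  0.    1.   -1.02]
down False
[0.6518985  0.03789478 0.07510232] [np.float64(0.6516417255655007), np.float64(0.03795805672004081), 0.075] [-0.80412862  0.4589041   0.38312074] 16.3417
```

```bash
cat > sweep.py <<'E'
from h import *
src=open('lever.py').read().split("for f in(f0")[0]; exec(src)
def ang():
    s=sense(); y=s['tool_rot'][2]; c=s['tcp_pos'][:2]+.017*np.array([np.cos(y),np.sin(y)])-piv; return np.arctan2(c[1],c[0])-f0,np.hypot(*c),s['contact_force']
movel(*pose(f0),feed=.08,force_limit=10)
for k in np.arange(.1,1.46,.1):
    if k>1.15: k=1.15+(k-1.15)*.8
    st=movel(*pose(f0+k),feed=.06,force_limit=9 if k>1.1 else 14); a,rr,F=ang(); print(round(k,2),st,round(a,3),round(rr,4),F.round(1))
    if st: break
sleep(.3); print(ang()); p,d=capture('side'); cv2.imwrite('pics/s6.png',p[...,::-1]); print(sense()['t'])
K,Rr,t=cam('side'); W=world('side',d); m=(np.hypot(W[...,0]-.62,W[...,1]-.1)<.06)&(W[...,2]>.075)&(W[...,2]<.11)&(p.min(2)>120); print('pin?',m.sum(),W[m].mean(0) if m.any() else 0, 'stop pin expected',piv+r*np.array([np.cos(f0+1.3),np.sin(f0+1.3)]))
E
python3 sweep.py
```

```text
0.1 False 0.102 0.0603 [-0.5 -0.7  0.1]
0.2 False 0.196 0.0601 [-0.6 -1.3  0.8]
0.3 False 0.296 0.06 [ 0.  -1.1  0.8]
0.4 False 0.395 0.06 [-0.7 -1.7  1.3]
0.5 False 0.495 0.0599 [-0.5 -2.5  0.7]
0.6 False 0.595 0.06 [-0.5 -2.7  0.7]
0.7 False 0.694 0.06 [-0.1 -3.3  1. ]
0.8 False 0.794 0.0599 [ 0.6 -2.2  1.3]
0.9 False 0.894 0.06 [ 1.2 -3.5  0. ]
1.0 False 0.994 0.06 [ 2.1 -4.   0.7]
1.1 False 1.093 0.06 [ 1.3 -3.7  0.3]
1.19 False 1.183 0.06 [ 2.5 -3.  -1. ]
1.27 False 1.264 0.0601 [ 2.3 -4.1 -0.6]
1.35 False 1.306 0.0598 [ 7.9 -6.1 -2.8]
(np.float64(1.3056123535806767), np.float64(0.05982961410463308), array([ 6.58034338, -7.49142136, -3.15620941]))
20.4917
pin? 28 [0.62043244 0.12811298 0.09153442] stop pin expected [0.62441065 0.13137465]
```

```bash
cat > pedal.py <<'E'
from h import *
src=open('lever.py').read().split("for f in(f0")[0]; exec(src)
for k in(1.1,.9,.7,.5,.3,.1): movel(*pose(f0+k),feed=.1)
movel(*pose(f0,.02),feed=.08); sleep(1)
movel(*pose(f0,.02,.2),feed=.2)
p,d=capture('side'); W=world('side',d); m=(np.hypot(W[...,0]-.62,W[...,1]-.1)<.09)&(W[...,2]>.08)&(W[...,2]<.11)&(p.min(2)>100); print('pin',m.sum(),W[m].mean(0))
yaw=.07+np.pi/2; P=np.array([.477,.0687])
move_ptp([*P,.13],[np.pi,0,yaw]); 
movel([*P,.065],feed=.1); sleep(.2); print(sense()['tcp_pos'],sense()['contact_force'])
st=movel([*P,.028],feed=.025,force_limit=16); s=sense(); print(st,s['tcp_pos'],s['contact_force'])
sleep(.4); s=sense(); print(s['tcp_pos'],s['contact_force'],s['t'])
E
python3 pedal.py
```

```text
pin 15 [0.65380643 0.06730055 0.09470626]
[0.47781231 0.06877764 0.06590113] [ 0.60215047 -0.89993664  0.41339954]
True [0.47583957 0.06862112 0.03509647] [-2.58284536 -1.11159484  9.20019983]
[0.47585651 0.06863882 0.0351137 ] [-2.97940951 -0.31390004  9.23659757] 28.25
```

```bash
python3 - <<'E'
from h import *
s=sense(); t=s['tcp_pos']
print(movel(t-[0,0,.004],feed=.01,force_limit=14)); sleep(.3); s=sense(); print(s['tcp_pos'],s['contact_force'])
p,d=capture('side'); cv2.imwrite('pics/s8.png',p[...,::-1])
movel([t[0],t[1],.07],feed=.05); movel([t[0],t[1],.22],feed=.2); sleep(.5)
s=sense(); p,d=capture('wrist'); W=wristworld(s,d); q=W
m=(p.max(2)<75)&(np.hypot(W[...,0]-.477,W[...,1]-.069)<.04)&(W[...,2]>.025)&(W[...,2]<.07); print('pedal pad',m.sum(),W[m].mean(0) if m.any() else 0)
p,d=capture('side'); W=world('side',d); cv2.imwrite('pics/s9.png',cv2.resize(p[150:300,170:390,::-1],None,fx=3.6,fy=3.6,interpolation=cv2.INTER_CUBIC))
print(s['tcp_pos'],s['contact_force'],s['t'])
m=(np.hypot(W[...,0]-.5375,W[...,1]+.0773)<.045)&(W[...,2]>.025)&(W[...,2]<.07)&(p.min(2)>90); q=W[m][:,:2]
print('bottle',m.sum(),least_squares(lambda c:np.hypot(*(q-c).T)-.028,[.537,-.077],loss='soft_l1',f_scale=.002).x)
E
```

```text
True
[0.47586715 0.0686349  0.03515944] [-1.9798013  -0.14170032  9.34776657]
pedal pad 1619 [0.47675508 0.06894303 0.04921305]
[0.47579194 0.06863998 0.21974494] [-0.46069186  0.23684578 -0.46690875] 31.1167
bottle 112 [ 0.53724612 -0.07831677]
```

View pics/s9.png

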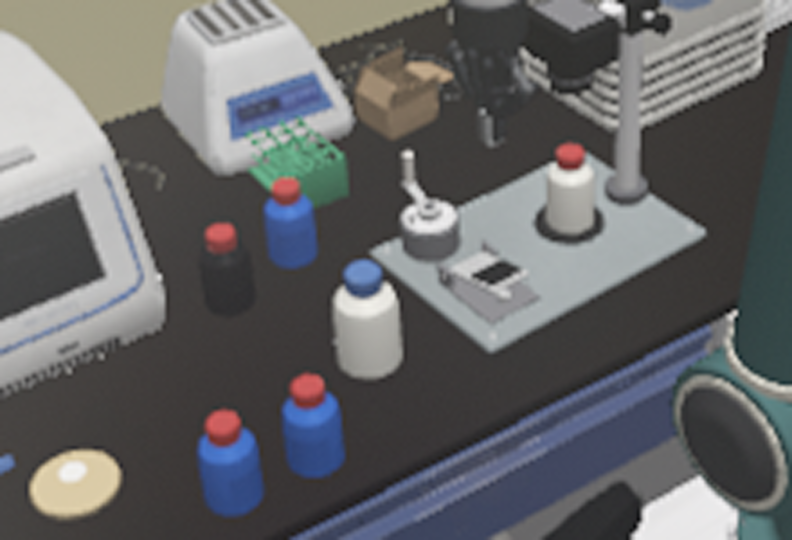

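The bottle stands on the pad at (570,200), with the lever at rest, the pedal up and the bystanders in place. On the second push the pedal did not move under 14 N more, so it had reached its hard stop. Handing in.

```bash
python3 -c "
from workcell import *
print(close_job())"
```

```text
the job is handed in; nothing more can be done
None
```

The job is handed in, with no verdict shown: the small bottle stands upright and released about 1–2 mm off the pad's centre, the lever went to its stop and sprang back, the pedal was pressed to its stop and came up, and the large bottle and petri dish look unmoved in the last picture (the tape roll, out of that view, was never approached).

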